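Index a swivel vise three clicks and lock it

TASK

The little vise stands on a swivel base that clicks every 15 degrees. Push its hand knob round until the vise stands at the third click counterclockwise (seen from above) from the wide zero mark on the base, that is at 45 degrees, then swing the lock lever home so that its tooth is fully in the index ring. Leave it locked there, and do not disturb the loose things on the workboard.

Things in the scene. Friction and masses are not known exactly. Their poses are not given: they have to be found in the camera images.
- vise_base: Fixed base: grey board 160 x 179 x 18 mm with a round grey flange 134 mm across. Origin on the swivel axis at workboard height (54 mm above the table); z up. Zero direction: its -x axis (towards the robot at yaw 0); the wide white mark (5 mm) lies there on flange and grey board, with four narrow marks on either side, 15 degrees apart. A steel index ring of 24 teeth turns on the flange.
- swivel (a joint): Vise angle on the base, rad: 0 = its screw points along the zero mark, positive counterclockwise from above; stops at +-1.12. A spring plunger holds it only at multiples of 0.262 (15 degrees), and from half-way between two clicks pulls it on into the next. About 3 N at the hand knob pushes it over a click; it stays when left. Third click: 0.785.
- vise_knob (a point): Middle of the dark steel hand knob at the end of the vise's screw: level cylinder 26 mm thick, 38 mm long, lying radially, its middle 96 mm from the swivel axis and 72 mm above the workboard, free below; direction from the axis = zero direction + swivel angle. Push it sideways. The jaws and the round bar held in them reach 96 mm up, 55 mm from the axis.
- lock_lever (a joint): Lock lever angle on its upright pin, rad: 0 = fully open, 0.5 = home (stop), its tooth fully between two ring teeth; positive counterclockwise from above. It stays where left (1.3 N at its knob moves it). It goes home only when the vise rests at a click, else it stops at about 0.42; once home the vise cannot turn.
- lever_knob (a point): Middle (65 mm above the workboard) of the upright black knob at the lock lever's end: 20 mm thick, from 29 to 92 mm up, 65 mm from the lever's pin. The pin is at (-7.3, -67.4) mm in the frame of vise_base; from it the knob lies at -75 degrees in that frame when open, turning counterclockwise with the lever to -46 degrees when home.
- black_tape: Bystander: roll of black tape, 62 mm across, 19 mm high, lying flat near the left front corner of the wooden workboard; origin at the centre of its underside.
- tape_measure: Bystander: yellow tape measure 36 x 76 x 64 mm standing near the right front corner of the workboard; origin at the centre of its underside.
- spanner: Bystander: small steel spanner 20 x 146 x 4 mm lying along the front edge of the workboard; origin at the centre of its underside.

How it is judged:
By the outcome, as a careful person would: the job done as asked, in the order asked, and still so for the second after the job is handed in, with the robot touching nothing.
It also fails if it takes over 40 s, if anything falls off the work surface, if the arm or the gripper's body presses on something with over 40 N, if the wrist force passes 120 N, or if a joint passes its speed limit or range.

ROBOT

A 6-joint arm with a two-finger parallel gripper is mounted at the origin on a cart in front of the work surface, level with it; the furniture and walls round the work are solid. World frame = base frame: x ahead of the robot, y to its left, z up, the work surface at z = 0. Lengths are in m, angles in degrees, forces in N, time in s.
With the tool pointing down it reaches from about 0.35 to 0.875 m from the base axis. Payload 4.2 kg.
Tool frame: the origin (TCP) lies midway between the tips of the shut fingers; the grasp point (between the pads) lies 19 mm behind it (r.pinch_z is the distance from the TCP to the grasp point, in m); z points along the fingers, y is the line along which they close (so a half turn about z gives the same grasp; the last joint's range is limited). The gripper opens to 87 mm and grips with 3 to 60 N. Pads are 19 mm wide; open, the fingers measure 117 mm over their backs; the gripper's body (75 mm by 190 mm) begins 51 mm behind the grasp point.
Start: joints at [-59.84, 22.042, 0.453, 0, -68.411, -14.817], TCP at [0.165, -0.603, 0.223] pointing down, gripper open.
Joint ranges: [-179.83, 179.83], [-69.29, 118.12], [-61.27, 80.66], [-181.25, 117.63], [-171.15, -9.14], [-177.46, 177.46]. Speed limits (degrees/s): [159.86, 159.86, 180, 180, 180, 180].

INTERFACE

Orientations are given as a 3x3 rotation matrix whose columns are the frame's x, y, z axes.
In Python, from station import r, imaging, models gives the robot as it stands. The module is installed in compiled form; this text tells all that it offers.
- The arm moves only by the tool apply_moves, never from a script. Its argument "moves" is a list of rows, each a list of 2 entries, a list of its own where there are three numbers: the shift along the tool's x, y, z in m, then the turn about the tool's z in degrees. A call has 1 to 5 rows; each row shifts and turns the commanded pose from where the row before left it, along the tool's axes as they then stand; what a row does not reach is not made up. A row lasts 1/12 s, in which the tool goes at most 41.7 mm and 7.16 degrees, less where a joint would pass 70% of its speed; a pose out of reach is approached as far as the arm can. A call is refused whole if a number of a shift passes 0.0417 or a number of a turn 7.16, either way. A call with a gripper value outside its range is refused whole. "hand" is the finger opening in m, from 0 to 0.087, set as the call begins (left out, the last holds). The fingers move at their own pace and stop on an object; the grip force is fixed at half the most. Time passes only in rows, so rows that do not move let the fingers close. It gives the time, the measured TCP pose, the force, the opening and the grip force at its end, in the units of the state.
- r.sense(): the state, without advancing time (a new reading comes with each control period).
- imaging.capture(name): name is "scene" or "top" or "wrist"; returns a dict with "frame" (400x640x3 uint8, blue, green, red), "intrinsics" (3x3 intrinsics, pixels), "eye" and "orientation" of the camera in the world. Camera axes: x right, y down, z forward; pixel columns grow to the right and rows downward; lengths in m; the calibration is good to about 2 mm. A picture is of the moment at which its call begins. There is no depth.
- r.finish_job(): hands the job in; it is judged then, once.
Trained networks look in a picture, given as the dict that the camera call returned (one of the last four; its "shot" number tells which), for a name from the list of things; names that differ only in an ending like _2 or _b are one class to them, and where a whole thing is asked for, a point or a joint stands for the part that bears it (a point fixed in the world has none). Each returns a list of dicts, best first, with "confidence" (0 to 1); they miss things now and then, are a little off and sometimes report something else, mostly with a low value. They report only what shows in the picture. A call takes as long as a camera call.
- models.cut_out(picture, target): "region" (400x640 bool, what is visible of it) and "extent" ([left, top, width, height] as shares, 0 to 1, of the picture: columns of its width, rows of its height, round what is visible of it).
- models.place_of(picture, target): "at" ([column, row] as shares, 0 to 1, of the picture: columns of its width, rows of its height: a listed point, or the origin of a listed thing).
The state is a dict: "time_s": time; "joints": joint angles; "joint_velocities": joint speeds; "effort": joint torques, N m; "tcp_pos": TCP position; "ee_rot": TCP orientation; "wrist_force": force on the tool from outside, world axes, zero at the start; "moment": the same for the moment, N m; "gripper_width": opening from 0.0 (shut) to 1.0 (fully open); "gripper_force": force on a finger pad.
Only numpy, scipy, OpenCV 4.12 (cv2) and the standard library are available. Lean on these libraries where they do the work, as an engineer would, in place of code of your own. Each camera call takes 0.05 s, during which the arm holds its last target. There are 200 camera calls.

## Working session

There is one attempt and no reset: what is moved stays moved. The work goes in short steps, Python scripts to look and compute and a tool call to move; the robot and the scene stay as the last step left them, time stands still between calls to the robot, and variables do not carry over. Pictures are saved under pics/ and viewed, at most 10 in all, crops included, and the job is handed in when it is done.

Besides the shell and the picture viewer there is one more tool, called as name(argument=value, ...) on one line, values as JSON. apply_moves: Moves the arm, as the interface text tells. Its arguments: {"type":"object","properties":{"moves":{"type":"array"},"hand":{"type":"number"}},"required":["moves"]}

```bash
mkdir -p pics
cat > h.py <<'E'
from station import r, imaging, models
import numpy as np, cv2
def px(p,P):
    c=p["orientation"]; c=np.array(c).T@(np.array(P)-np.array(p["eye"])); k=np.array(p["intrinsics"])@c; return k[:2]/k[2]
def ray(p,uv):
    d=np.array(p["orientation"])@np.linalg.inv(np.array(p["intrinsics"]))@np.array([uv[0],uv[1],1.]); return np.array(p["eye"]),d/np.linalg.norm(d)
def atz(p,uv,z):
    o,d=ray(p,uv); return o+d*(z-o[2])/d[2]
def tri(obs):
    A=np.zeros((3,3));b=np.zeros(3);R=[ray(*o) for o in obs]
    for o,d in R: M=np.eye(3)-np.outer(d,d);A+=M;b+=M@o
    X=np.linalg.solve(A,b); return X,[float(np.linalg.norm(np.cross(d,X-o))) for o,d in R]
E
python3 - <<'E'
from h import *
names=["vise_base","vise_knob","lever_knob","black_tape","tape_measure","spanner"]
P={}
for c in ["scene","top","wrist"]:
    p=imaging.capture(c);P[c]=p;cv2.imwrite(f"pics/{c}0.png",p["frame"])
    print(c,np.round(p["eye"],3),np.round(np.array(p["orientation"])[:,2],2))
    for n in names:
        q=models.place_of(p,n)
        print(n,[(np.round(np.array(x["at"])*[640,400],1).tolist(),round(x["confidence"],2)) for x in q[:2]])
        p.setdefault("q",{})[n]=np.array(q[0]["at"])*[640,400] if q else None
for n in names:
    a,b=P["scene"]["q"][n],P["top"]["q"][n]
    if a is not None and b is not None:
        X,e=tri([(P["scene"],a),(P["top"],b)]);print(n,X.round(4),np.round(e,4))
s=r.sense();print(s["tcp_pos"],s["ee_rot"],s["time_s"],s["gripper_width"])
E
```

```text
scene [0.162 0.261 0.787] [ 0.37 -0.54 -0.76]
vise_base [([295.1, 224.8], 0.81)]
vise_knob [([336.7, 214.5], 0.68)]
lever_knob [([316.2, 165.2], 0.81), ([391.9, 214.1], 0.19)]
black_tape [([346.5, 268.9], 0.69)]
tape_measure [([387.7, 215.8], 0.57)]
spanner [([404.5, 237.8], 0.77), ([292.8, 224.9], 0.48)]
top [ 0.367 -0.215  0.956] [ 0.12 -0.02 -0.99]
vise_base [([278.5, 165.4], 0.92)]
vise_knob [([292.4, 211.7], 0.97)]
lever_knob [([265.4, 252.8], 0.71), ([350.2, 150.3], 0.56)]
black_tape [([262.9, 254.9], 0.91)]
tape_measure [([353.8, 253.8], 0.73), ([329.5, 285.5], 0.57)]
spanner [([331.7, 287.4], 0.89), ([291.4, 213.8], 0.4)]
wrist [ 0.089 -0.625  0.383] [ 0.28  0.08 -0.96]
vise_base []
vise_knob []
lever_knob []
black_tape []
tape_measure []
spanner []
vise_base [ 0.527  -0.1571  0.0529] [0.0046 0.0046]
vise_knob [ 0.4352 -0.1846  0.1235] [0.0017 0.0017]
lever_knob [ 0.3987 -0.1353  0.3218] [0.0381 0.0381]
black_tape [ 0.3662 -0.1252  0.0592] [0.0037 0.0037]
tape_measure [ 0.3652 -0.2944  0.0513] [0.0023 0.0023]
spanner [ 0.3048 -0.2519  0.0651] [0.0022 0.0022]
[ 0.16541135 -0.60270669  0.22256108] [[-9.64361067e-01 -2.64589742e-01  1.31093831e-05]
 [-2.64589742e-01  9.64361067e-01 -1.27235729e-05]
 [-9.27565182e-06 -1.57387266e-05 -1.00000000e+00]] 1.05 1.0005713533383342
```

Run:
```python
import cv2,numpy as np
a=cv2.imread("pics/scene0.png")[110:310,200:470];b=cv2.imread("pics/top0.png")[90:310,200:430]
cv2.imwrite("pics/sc.png",cv2.resize(a,(780,578),interpolation=3));cv2.imwrite("pics/tc.png",cv2.resize(b,(621,594),interpolation=3))
```

```text
(no output)
```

View pics/sc.png

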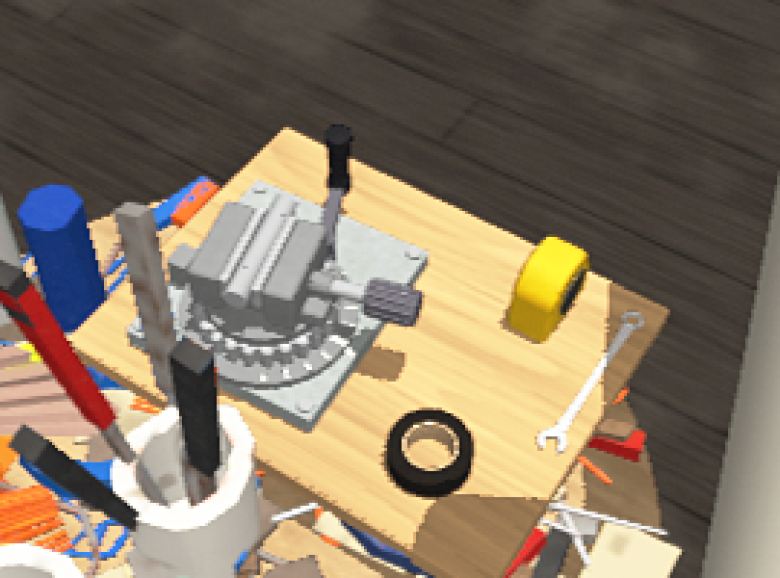

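View pics/tc.png

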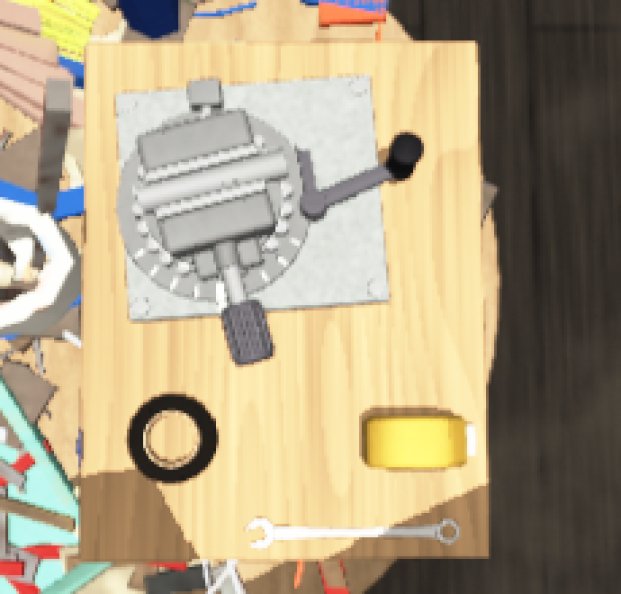

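The scene view shows the vise knob at about (336, 214) and the lever knob at (316, 165). In the top view they are at (292, 212) and (350, 150). The network's first lever hit in the top picture is really the tape roll, so I'll use its second. A cup of tall tools stands on the left. Next I fit the base pose and check those tools for clearance.

```bash
cat >> h.py <<'E'
def base_fit(obs, ks=range(-4,5)):
    # obs: list of (pic, kind, uv); params x,y,yaw,lever for each click k
    from scipy.optimize import least_squares
    best=[]
    for k in ks:
        def f(v): return np.concatenate([(px(p,pt(v,kind,k))-uv)*w for p,kind,uv,w in obs])
        s=least_squares(f,[.527,-.157,.07,.1],loss="soft_l1"); best.append((s.cost,k,s.x,f(s.x).round(1)))
    return sorted(best,key=lambda b:b[0])
def pt(v,kind,k):
    x,y,t,l=v[:4]
    if kind=="base": q=[0,0,.054]
    if kind=="vk": a=np.pi+k*np.pi/12; q=[.096*np.cos(a),.096*np.sin(a),.126]
    if kind=="lk": a=np.radians(-75)+l; q=[-.0073+.065*np.cos(a),-.0674+.065*np.sin(a),.119]
    if kind=="pin": q=[-.0073,-.0674,.088]
    if kind=="mark": q=[-.062,0,.075]
    c,s=np.cos(t),np.sin(t); return np.array([x+c*q[0]-s*q[1],y+s*q[0]+c*q[1],q[2]])
E
python3 - <<'E'
from h import *
S=imaging.capture("scene");T=imaging.capture("top")
A=np.array
sc=lambda u,v:A([200+u/780*270,110+v/578*200]); tc=lambda u,v:A([200+u/2.7,90+v/2.7])
print("lever",tri([(S,A([316.2,165.2])),(T,A([350.2,150.3]))]))
for n,a,b in [("corner far-right/BR",sc(427,258),tc(388,302)),("BL",sc(305,430),tc(132,322)),("stick",sc(133,208),tc(57,80)),("stick2",sc(133,208),tc(50,210))]:
    print(n,tri([(S,a),(T,b)]))
c={n:atz(T,tc(*u),.072).round(4) for n,u in dict(TL=(115,95),TR=(370,76),BL=(132,320),BR=(388,300)).items()};print(c)
for a,b in [("TR","TL"),("BR","BL")]: d=c[b]-c[a];print("yaw",np.degrees(np.arctan2(-d[0],d[1])),np.linalg.norm(d))
for a,b in [("BL","TL"),("BR","TR")]: d=c[b]-c[a];print("yaw",np.degrees(np.arctan2(d[1],d[0])),np.linalg.norm(d))
obs=[(S,"base",A([295.1,224.8]),.3),(T,"base",A([278.5,165.4]),.5),(S,"vk",A([336.7,214.5]),1),(T,"vk",A([292.4,211.7]),1),(S,"lk",A([316.2,165.2]),1),(T,"lk",A([350.2,150.3]),1),(T,"mark",tc(222,293),.7)]
for b in base_fit(obs)[:3]: print(round(b[0],2),b[1],b[2].round(4),np.degrees(b[2][2:]).round(1),b[3])
E
```

```text
lever (array([ 0.54920042, -0.28553359,  0.11447205]), [0.0030524784854837695, 0.003052478485483781])
corner far-right/BR (array([ 0.46030411, -0.27689383,  0.06306613]), [0.0009594305290352125, 0.0009594305290351521])
BL (array([ 0.4494463 , -0.09915723,  0.05770304]), [0.002090450327572675, 0.0020904503275726897])
stick (array([ 0.56636359, -0.08129805,  0.23544464]), [0.0037288601197928606, 0.0037288601197929014])
stick2 (array([ 0.50999321, -0.0687745 ,  0.27295467]), [0.025578069307715313, 0.025578069307715418])
{'TL': array([ 0.6049, -0.0889,  0.072 ]), 'TR': array([ 0.6175, -0.2667,  0.072 ]), 'BL': array([ 0.4476, -0.1019,  0.072 ]), 'BR': array([ 0.4599, -0.2767,  0.072 ])}
yaw 4.053554231831425 0.17824589756849946
yaw 4.025047976867577 0.17523221735742547
yaw 4.724451697170885 0.15783627593173882
yaw 3.6306517354162104 0.15791694019325483
4.65 1 [ 0.5274 -0.1574  0.023   0.1051] [1.3 6. ] [-0.6 -0.3  0.6  0.9 -0.9 -0.9  0.3  0.7  2.2 -0.6 -0.8 -0.5 -1.7 -0. ]
6.86 0 [ 0.5261 -0.1541  0.3099 -0.4689] [ 17.8 -26.9] [-0.8  0.1 -0.3  1.3 -0.9 -0.4 -0.3  1.1  2.2 -0.6 -0.8 -0.5  3.7 -0.7]
15.04 -1 [ 0.5264 -0.1576  0.5316 -0.9117] [ 30.5 -52.2] [-0.5 -0.2  0.6  1.2 -0.6 -0.1 -0.4  1.6  1.9 -0.3 -1.5 -0.6  9.7 -3. ]
```

Run:
```python
import cv2
b=cv2.imread("pics/top0.png")[80:300,110:330];a=cv2.imread("pics/scene0.png")[160:360,170:330]
cv2.imwrite("pics/x.png",cv2.hconcat([cv2.resize(b,(396,396),interpolation=3),cv2.resize(a,(317,396),interpolation=3)]))
```

```text
(no output)
```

View pics/x.png

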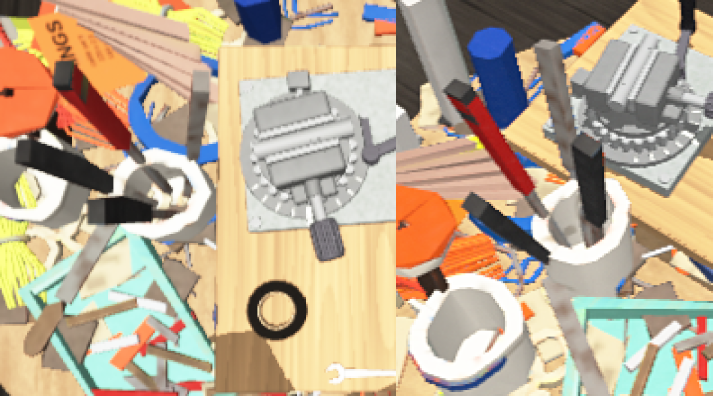

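The cup tools and the grey stick (top near 0.566, -0.081, 0.235) stay clear of the planned tool path. I'll shut the fingers and go to the +y side of the vise knob, staying high.

apply_moves(moves=[[[-0.028,0.028,0],0],[[-0.028,0.028,0],0],[[-0.028,0.028,0],0],[[-0.028,0.028,0],0],[[-0.028,0.028,0],0]], hand=0)

```text
time_s: 1.57
tcp_pos: [0.2638, -0.4291, 0.2226]
ee_rot: [[-0.965, -0.264, 0.0], [-0.264, 0.965, -0.0], [-0.0, -0.0, -1.0]]
wrist_force: [0.9, 0.2, -0.5]
gripper_width: 0.712
gripper_force: 0.0
```

apply_moves(moves=[[[-0.028,0.028,0],0],[[-0.028,0.028,0],0],[[-0.028,0.028,0],0],[[-0.028,0.028,0],0],[[-0.028,0.028,0],0]])

```text
time_s: 1.98
tcp_pos: [0.3619, -0.2569, 0.223]
ee_rot: [[-0.964, -0.265, 0.001], [-0.265, 0.964, -0.0], [-0.001, -0.001, -1.0]]
wrist_force: [0.1, -0.2, 0.1]
gripper_width: 0.326
gripper_force: 0.0
```

apply_moves(moves=[[[-0.028,0.028,0],0],[[-0.028,0.028,0],0],[[-0.028,0.028,0],0],[[0,0,0],0],[[0,0,0],0]])

```text
time_s: 2.4
tcp_pos: [0.421, -0.1537, 0.2227]
ee_rot: [[-0.963, -0.269, 0.0], [-0.269, 0.963, -0.0], [-0.0, -0.0, -1.0]]
wrist_force: [0.9, 0.3, 0.4]
gripper_width: 0.017
gripper_force: 0.0
```

Run:
```python
from h import *
W=imaging.capture("wrist");cv2.imwrite("pics/w1.png",W["frame"]);T=imaging.capture("top");S=imaging.capture("scene")
o=[]
for p,n in ((W,"w"),(T,"t"),(S,"s")):
    for t in ("vise_knob","lever_knob","vise_base"):
        q=models.place_of(p,t)
        for x in q[:2]:
            uv=np.array(x["at"])*[640,400]; print(n,t,uv.round(1),round(x["confidence"],2),atz(p,uv,{"vise_knob":.126,"lever_knob":.119,"vise_base":.054}[t]).round(4))
```

```text
w vise_knob [284.  211.4] 0.9 [ 0.4353 -0.1802  0.126 ]
t lever_knob [348.4 147.9] 0.8 [ 0.5498 -0.2834  0.119 ]
t vise_base [280.3 163.5] 0.62 [ 0.5346 -0.1586  0.054 ]
s vise_knob [332.9 211.3] 0.96 [ 0.4434 -0.1863  0.126 ]
```

View pics/w1.png

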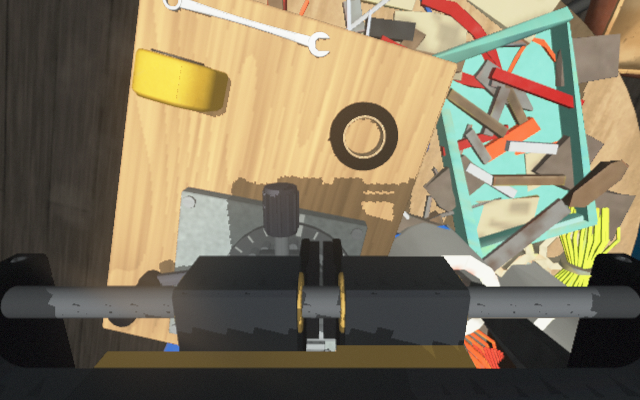

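The wrist view shows the vise knob at (282, 210) with the shut fingers just to its right at (322, 250). That puts the knob near (0.436, -0.183), which agrees with the fit. I'll widen the gap slightly and descend to about z 0.107.

apply_moves(moves=[[[0,0.008,0],0],[[0,0,0.038],0],[[0,0,0.038],0],[[0,0,0.04],0],[[0,0,0],0]])

```text
time_s: 3.42
tcp_pos: [0.4121, -0.1468, 0.1005]
ee_rot: [[-0.965, -0.263, -0.015], [-0.263, 0.965, 0.002], [0.014, 0.006, -1.0]]
wrist_force: [-1.7, -0.4, -0.5]
gripper_width: 0.006
gripper_force: 0.0
```

apply_moves(moves=[[[0,-0.005,0],0],[[0,-0.004,0],0],[[0,-0.003,0],0],[[0,0,0],0]])

```text
time_s: 3.75
tcp_pos: [0.4232, -0.1598, 0.1088]
ee_rot: [[-0.964, -0.264, 0.005], [-0.264, 0.964, -0.0], [-0.005, -0.002, -1.0]]
wrist_force: [0.2, 0.6, -0.7]
gripper_width: 0.011
gripper_force: 0.0
```

apply_moves(moves=[[[-0.0036,-0.0034,0],-3.8],[[0.001,-0.0034,0],-2],[[0.001,-0.0034,0],-2],[[0.001,-0.0034,0],-2],[[0,0,0],0]])

```text
time_s: 4.17
tcp_pos: [0.4272, -0.1711, 0.1081]
ee_rot: [[-0.906, -0.424, 0.003], [-0.424, 0.906, 0.002], [-0.004, 0.001, -1.0]]
wrist_force: [-0.8, 9.3, 2.4]
gripper_width: 0.01
gripper_force: 4.4
```

apply_moves(moves=[[[0.001,-0.0034,0],-2],[[0.001,-0.0034,0],-2],[[0.001,-0.0034,0],-2],[[0.001,-0.0034,0],-2],[[0,0,0],0]])

```text
time_s: 4.58
tcp_pos: [0.4293, -0.1815, 0.1085]
ee_rot: [[-0.837, -0.547, 0.002], [-0.547, 0.837, 0.007], [-0.005, 0.005, -1.0]]
wrist_force: [0.1, 0.0, 0.2]
gripper_width: 0.005
gripper_force: 0.0
```

```bash
cat >> h.py <<'E'
def vang(yaw=4.1,ax=(.5275,-.1572)):
    for n in ("top","scene","wrist"):
        p=imaging.capture(n); cv2.imwrite(f"pics/{n}_{r.sense()['time_s']:.2f}.png",p["frame"])
        for t,z in (("vise_knob",.126),("lever_knob",.119)):
            for x in models.place_of(p,t)[:2]:
                X=atz(p,np.array(x["at"])*[640,400],z); d=X[:2]-ax
                print(n,t,round(x["confidence"],2),X.round(4),np.hypot(*d).round(3),(np.degrees(np.arctan2(-d[1],-d[0]))-yaw).round(1))
    s=r.sense();print(s["time_s"],np.round(s["tcp_pos"],4),np.round(s["wrist_force"],1))
E
python3 -c "
from h import *
vang()"
```

```text
top lever_knob 0.67 [ 0.5526 -0.2879  0.119 ] 0.133 96.8
top lever_knob 0.63 [ 0.305  -0.2487  0.119 ] 0.241 18.2
scene vise_knob 0.26 [ 0.351  -0.0916  0.126 ] 0.188 -24.5
scene lever_knob 0.47 [ 0.5503 -0.2857  0.119 ] 0.13 96.0
5.0333 [ 0.4292 -0.1864  0.1066] [ 0.1 -0.4 -0.2]
```

apply_moves(moves=[[[0.001,-0.0034,0],-2],[[0.001,-0.0034,0],-2],[[0.001,-0.0034,0],-2],[[0,0,0],0]])

```text
time_s: 5.37
tcp_pos: [0.4322, -0.1959, 0.1063]
ee_rot: [[-0.776, -0.631, -0.002], [-0.631, 0.776, 0.001], [0.0, 0.002, -1.0]]
wrist_force: [-1.4, 4.8, 2.3]
gripper_width: 0.004
gripper_force: 2.5
```

apply_moves(moves=[[[0.001,-0.0034,0],-2],[[0.001,-0.0034,0],-2],[[0,0,0],0],[[0,0,0],0]])

```text
time_s: 5.7
tcp_pos: [0.4329, -0.1992, 0.1062]
ee_rot: [[-0.732, -0.682, -0.006], [-0.682, 0.732, 0.006], [-0.0, 0.008, -1.0]]
wrist_force: [-4.8, 21.0, 10.5]
gripper_width: 0.004
gripper_force: 10.6
```

Run:
```python
from h import *
S=imaging.capture("scene")["frame"];T=imaging.capture("top")["frame"]
cv2.imwrite("pics/s3.png",cv2.hconcat([cv2.resize(S[90:290,230:430],(400,400),interpolation=3),cv2.resize(T[90:290,210:410],(400,400),interpolation=3)]))
s=r.sense();print(s["wrist_force"],s["moment"],s["tcp_pos"])
```

```text
[-6.16080314 19.98449157  9.99824767] [ 5.64636782  1.49359419 -0.09925371] [ 0.4329006  -0.19916902  0.10620254]
```

View pics/s3.png

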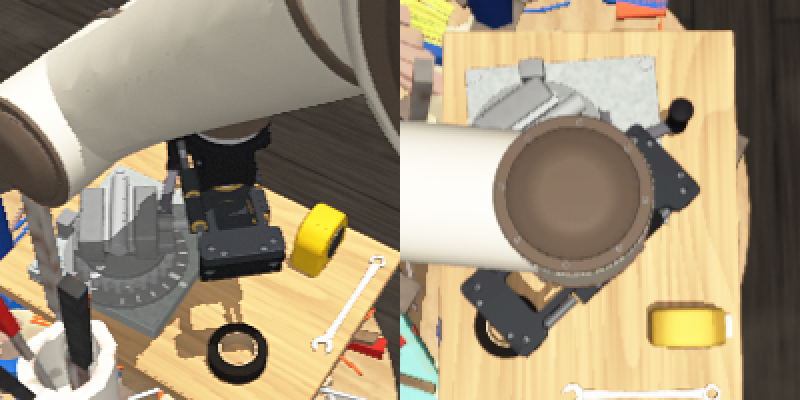

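The view shows the gripper over the knob. The vise has turned to about 30° but resists at 20 N. I'll back off and look before pushing harder.

apply_moves(moves=[[[0,0.01,0],0],[[0,0.01,0],0],[[0,0.005,0],0],[[0,0,-0.03],0],[[0,0,-0.03],0]])

```text
time_s: 6.22
tcp_pos: [0.4166, -0.1842, 0.1658]
ee_rot: [[-0.73, -0.684, -0.005], [-0.684, 0.73, 0.0], [0.004, 0.004, -1.0]]
wrist_force: [1.1, -0.0, 0.5]
gripper_width: 0.002
gripper_force: 0.0
```

apply_moves(moves=[[[0,0,-0.04],0],[[0,0,-0.04],0],[[0.04,0,0],0],[[0.03,0,0],0],[[0,0,0],0]])

```text
time_s: 6.63
tcp_pos: [0.3643, -0.2338, 0.2472]
ee_rot: [[-0.732, -0.681, 0.0], [-0.681, 0.732, -0.0], [-0.0, -0.0, -1.0]]
wrist_force: [0.2, 0.5, -1.2]
gripper_width: 0.006
gripper_force: 0.0
```

Run:
```python
from h import *
vang()
S=imaging.capture("scene")["frame"];W=imaging.capture("wrist")["frame"];T=imaging.capture("top")["frame"]
cv2.imwrite("pics/s4.png",cv2.hconcat([cv2.resize(S[110:260,230:380],(400,400),interpolation=3),cv2.resize(T[110:260,230:380],(400,400),interpolation=3)]))
```

```text
top vise_knob 0.96 [ 0.4461 -0.2089  0.126 ] 0.096 28.3
top lever_knob 0.94 [ 0.5495 -0.2837  0.119 ] 0.128 95.8
scene vise_knob 0.85 [ 0.4418 -0.2102  0.126 ] 0.101 27.6
scene lever_knob 0.65 [ 0.5445 -0.2873  0.119 ] 0.131 93.3
wrist vise_knob 0.68 [ 0.5459 -0.2864  0.126 ] 0.13 94.0
wrist lever_knob 0.97 [ 0.5526 -0.284   0.119 ] 0.129 97.1
7.0833 [ 0.3678 -0.2318  0.2463] [-0.2  0.8  0.5]
```

View pics/s4.png

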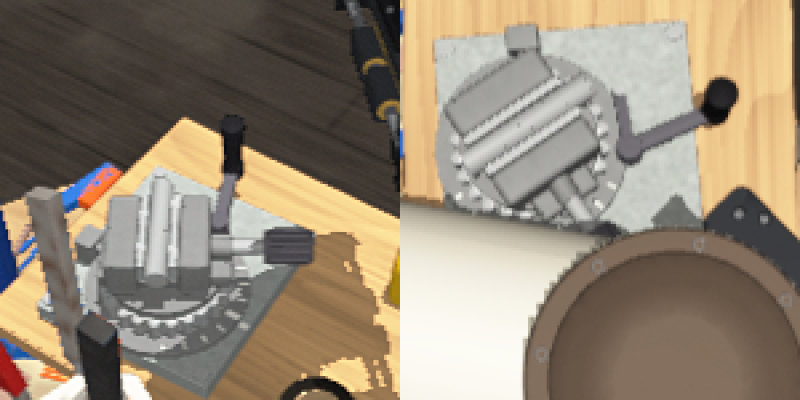

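The vise now rests at 30° (second click). The lever is unchanged, and the axis agrees with the knob chord. The stall was just short of half-way, so I'll go back and push again with finer force monitoring.

apply_moves(moves=[[[-0.039,-0.002,0],0],[[-0.04,-0.002,0],0],[[0,0,0],4.5],[[0,0,0],4.5],[[0,0,0],0]])

```text
time_s: 7.65
tcp_pos: [0.4283, -0.1804, 0.2463]
ee_rot: [[-0.828, -0.561, -0.001], [-0.561, 0.828, 0.0], [0.001, 0.0, -1.0]]
wrist_force: [0.5, 0.5, 0.2]
gripper_width: 0.005
gripper_force: 0.0
```

apply_moves(moves=[[[0,0.004,0.035],0],[[0,0,0.035],0],[[0,0,0.035],0],[[0,0,0.028],0],[[0,0,0],0]])

```text
time_s: 8.07
tcp_pos: [0.4211, -0.1773, 0.1087]
ee_rot: [[-0.828, -0.561, -0.012], [-0.561, 0.828, 0.002], [0.009, 0.008, -1.0]]
wrist_force: [-0.4, -0.6, -0.5]
gripper_width: 0.006
gripper_force: 0.0
```

apply_moves(moves=[[[0,0,0],0],[[0,0,0],0]])

```text
time_s: 8.23
tcp_pos: [0.427, -0.1782, 0.1152]
ee_rot: [[-0.827, -0.562, 0.003], [-0.562, 0.827, -0.001], [-0.002, -0.002, -1.0]]
wrist_force: [0.6, 0.7, -0.0]
gripper_width: 0.006
gripper_force: 0.0
```

apply_moves(moves=[[[0,-0.004,0.006],0],[[0,-0.004,0],0],[[0,0,0],0]])

```text
time_s: 8.48
tcp_pos: [0.4313, -0.185, 0.1085]
ee_rot: [[-0.828, -0.561, 0.003], [-0.561, 0.828, -0.0], [-0.002, -0.002, -1.0]]
wrist_force: [0.3, -0.4, 0.5]
gripper_width: 0.005
gripper_force: 0.0
```

apply_moves(moves=[[[0.001,-0.0034,0],-2],[[0.001,-0.0034,0],-2],[[0,0,0],0]])

```text
time_s: 8.73
tcp_pos: [0.433, -0.1916, 0.1083]
ee_rot: [[-0.786, -0.618, 0.002], [-0.618, 0.786, -0.0], [-0.001, -0.001, -1.0]]
wrist_force: [-0.3, -0.2, 0.1]
gripper_width: 0.005
gripper_force: 0.0
```

apply_moves(moves=[[[0.001,-0.0034,0],-2],[[0,0,0],0]])

```text
time_s: 8.9
tcp_pos: [0.4336, -0.1943, 0.108]
ee_rot: [[-0.765, -0.644, 0.0], [-0.644, 0.765, 0.0], [-0.0, 0.0, -1.0]]
wrist_force: [-1.2, 2.0, 1.7]
gripper_width: 0.006
gripper_force: 1.1
```

apply_moves(moves=[[[0.0005,-0.0017,0],-1],[[0,0,0],0]])

```text
time_s: 9.07
tcp_pos: [0.4339, -0.1953, 0.1079]
ee_rot: [[-0.753, -0.657, -0.001], [-0.657, 0.753, 0.001], [-0.0, 0.001, -1.0]]
wrist_force: [-1.2, 6.3, 4.1]
gripper_width: 0.003
gripper_force: 3.2
```

```bash
ls pics
python3 - <<'E'
from h import *
s=r.sense();print(s["time_s"],np.round(s["tcp_pos"],4),np.round(s["wrist_force"],1),np.round(s["moment"],2),np.round(s["joints"],1))
S=imaging.capture("scene")["frame"];cv2.imwrite("pics/scene_now.png",S)
O=cv2.imread("pics/scene_7.08.png")
f=lambda I:cv2.resize(I[140:290,230:380],(400,400),interpolation=3)
cv2.imwrite("pics/s5.png",cv2.hconcat([f(O),f(S)]))
E
```

```text
s3.png
s4.png
sc.png
scene0.png
scene_4.78.png
scene_6.83.png
tc.png
top0.png
top_4.63.png
top_6.68.png
w1.png
wrist0.png
wrist_4.93.png
wrist_6.98.png
x.png
9.0667 [ 0.4339 -0.1953  0.1079] [-1.2  6.3  4.1] [ 1.65  0.65 -0.06] [ -4.7  14.8 -29.   -0.1 -46.2 -44.2][ WARN:0@1.205] global loadsave.cpp:275 findDecoder imread_('pics/scene_7.08.png'): can't open/read file: check file path/integrity
Traceback (most recent call last):
TypeError: 'NoneType' object is not subscriptable
```

Run:
```python
from h import *
S=cv2.imread("pics/scene_now.png");O=cv2.imread("pics/scene_6.83.png")
f=lambda I:cv2.resize(I[140:290,230:380],(400,400),interpolation=3)
cv2.imwrite("pics/s5.png",cv2.hconcat([f(O),f(S)]))
```

```text
(no output)
```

View pics/s5.png

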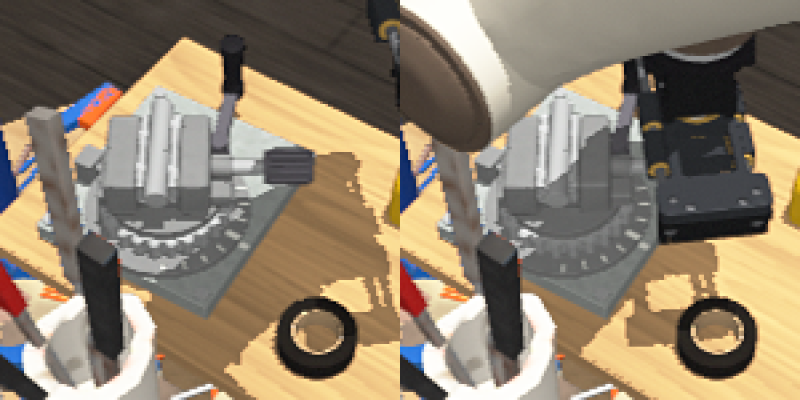

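The knob is still at 30° with 7 N on the finger, so I'll keep pushing in small steps and watch the force.

apply_moves(moves=[[[0.0005,-0.002,0],-1],[[0,0,0],0],[[0,0,0],0]])

```text
time_s: 9.37
tcp_pos: [0.4341, -0.1963, 0.1078]
ee_rot: [[-0.742, -0.67, -0.002], [-0.67, 0.742, 0.002], [-0.0, 0.003, -1.0]]
wrist_force: [-2.9, 9.8, 6.9]
gripper_width: 0.005
gripper_force: 5.3
```

apply_moves(moves=[[[0.0005,-0.002,0],-1],[[0,0,0],0],[[0,0,0],0]])

```text
time_s: 9.62
tcp_pos: [0.4344, -0.1972, 0.1078]
ee_rot: [[-0.731, -0.683, -0.004], [-0.683, 0.731, 0.004], [0.0, 0.005, -1.0]]
wrist_force: [-4.7, 14.7, 8.9]
gripper_width: 0.004
gripper_force: 7.7
```

apply_moves(moves=[[[0.0,-0.002,0],0],[[0,0,0],0],[[0,0,0],0]])

```text
time_s: 9.87
tcp_pos: [0.4348, -0.198, 0.1078]
ee_rot: [[-0.731, -0.682, -0.006], [-0.682, 0.731, 0.005], [0.001, 0.008, -1.0]]
wrist_force: [-6.7, 18.0, 12.4]
gripper_width: 0.007
gripper_force: 9.9
```

It stays rigid at about 18 N, with an upward force on the tool as if the finger back were wedging on the knob. I'll change the contact: straddle the knob with the fingers partly open and push with a flat inner pad.

apply_moves(moves=[[[0,0.012,0],0],[[0,0,-0.03],0],[[0,0,-0.03],0],[[0,0,-0.025],5],[[0,0,0],5]])

```text
time_s: 10.28
tcp_pos: [0.4329, -0.1933, 0.1984]
ee_rot: [[-0.839, -0.544, 0.012], [-0.544, 0.839, -0.003], [-0.008, -0.009, -1.0]]
wrist_force: [0.8, 0.1, -0.6]
gripper_width: 0.009
gripper_force: 0.0
```

apply_moves(moves=[[[0,0,0],0],[[0,0,0],0],[[0,0,0],0]], hand=0.05)

```text
time_s: 10.53
tcp_pos: [0.4287, -0.1923, 0.1917]
ee_rot: [[-0.837, -0.548, -0.002], [-0.548, 0.837, 0.0], [0.001, 0.001, -1.0]]
wrist_force: [-0.2, -0.7, -0.4]
gripper_width: 0.151
gripper_force: 0.0
```

Run:
```python
from h import *
vang(2.5)
s=r.sense();R=np.array(s["ee_rot"]);print(R.round(3),s["gripper_width"])
print("to knob, tool axes",(R.T@(np.array([.4475,-.2095,.107])-s["tcp_pos"])).round(4))
```

```text
scene vise_knob 0.73 [ 0.4505 -0.2127  0.126 ] 0.095 33.3
scene lever_knob 0.68 [ 0.557  -0.2946  0.119 ] 0.141 99.6
scene lever_knob 0.31 [ 0.2888 -0.2035  0.119 ] 0.243 8.5
wrist vise_knob 0.8 [ 0.4463 -0.2117  0.126 ] 0.098 31.4
wrist lever_knob 0.65 [ 0.4496 -0.2105  0.119 ] 0.094 31.9
10.9833 [ 0.4294 -0.1924  0.1924] [ 0.3  0.1 -0.3]
[[-0.837 -0.547 -0.   ]
 [-0.547  0.837 -0.   ]
 [ 0.     0.    -1.   ]] 0.5329310507782264
to knob, tool axes [-0.0058 -0.0243  0.0854]
```

apply_moves(moves=[[[-0.005,-0.0255,0],0],[[0,0,0],0],[[0,0,0.02],0],[[0,0,0.02],0],[[0,0,0],0]])

```text
time_s: 11.4
tcp_pos: [0.4448, -0.2103, 0.149]
ee_rot: [[-0.838, -0.546, -0.008], [-0.546, 0.838, 0.002], [0.005, 0.006, -1.0]]
wrist_force: [-1.3, -0.3, 0.2]
gripper_width: 0.57
gripper_force: 0.0
```

Run:
```python
from h import *
s=r.sense();print(s["tcp_pos"],s["wrist_force"])
W=imaging.capture("wrist")["frame"];S=imaging.capture("scene")["frame"]
cv2.imwrite("pics/s6.png",cv2.hconcat([cv2.resize(W[100:350,170:480],(496,400),interpolation=3),cv2.resize(S[130:280,250:364],(304,400),interpolation=3)]))
```

```text
[ 0.44480559 -0.21028296  0.14902395] [-1.3190341  -0.25381423  0.23105427]
```

View pics/s6.png

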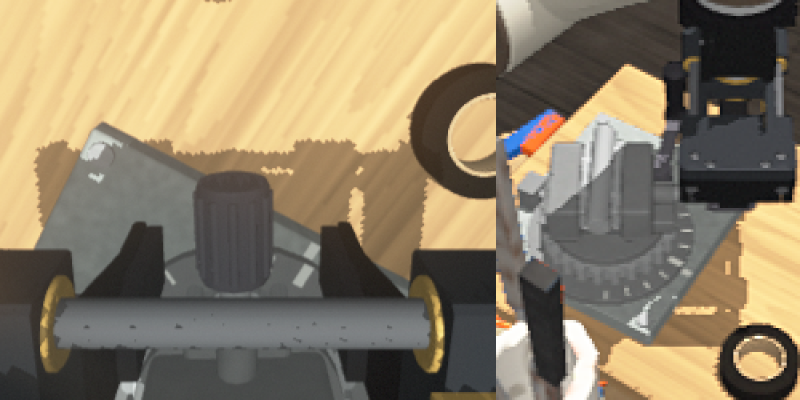

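The wrist view shows the knob at (232, 230) centred between the finger tips at (160, 230) and (322, 230). The finger backs do slant, so the earlier contact was wedging. I'll descend, narrow the gap and push with the inner pad.

apply_moves(moves=[[[0,0,0.02],0],[[0,0,0.02],0],[[0,0,0],0]])

```text
time_s: 11.75
tcp_pos: [0.446, -0.2105, 0.1108]
ee_rot: [[-0.838, -0.546, -0.004], [-0.546, 0.838, 0.001], [0.003, 0.003, -1.0]]
wrist_force: [-1.1, 0.1, -0.1]
gripper_width: 0.577
gripper_force: 0.0
```

apply_moves(moves=[[[0,0,0],0],[[0,0,0],0],[[0,0,0],0]], hand=0.036)

```text
time_s: 12.0
tcp_pos: [0.4488, -0.2112, 0.1143]
ee_rot: [[-0.837, -0.547, 0.003], [-0.547, 0.837, -0.001], [-0.002, -0.003, -1.0]]
wrist_force: [0.2, -0.1, 0.1]
gripper_width: 0.447
gripper_force: 0.0
```

apply_moves(moves=[[[0,-0.003,0],-2],[[0,-0.0034,0],-2],[[0,0,0],0]])

```text
time_s: 12.25
tcp_pos: [0.4516, -0.2161, 0.1137]
ee_rot: [[-0.797, -0.604, 0.001], [-0.604, 0.797, 0.001], [-0.001, -0.0, -1.0]]
wrist_force: [-1.8, 3.0, 2.6]
gripper_width: 0.418
gripper_force: 1.6
```

apply_moves(moves=[[[0,-0.003,0],-2],[[0,0,0],0],[[0,0,0],0]])

```text
time_s: 12.5
tcp_pos: [0.4524, -0.2169, 0.1136]
ee_rot: [[-0.777, -0.63, -0.0], [-0.63, 0.777, 0.003], [-0.001, 0.002, -1.0]]
wrist_force: [-2.2, 10.1, 6.3]
gripper_width: 0.414
gripper_force: 4.7
```

apply_moves(moves=[[[0,-0.004,0],-1],[[0,0,0],0],[[0,0,0],0]])

```text
time_s: 12.75
tcp_pos: [0.4534, -0.2183, 0.1134]
ee_rot: [[-0.766, -0.642, -0.004], [-0.642, 0.766, 0.006], [-0.001, 0.007, -1.0]]
wrist_force: [-4.9, 18.2, 10.2]
gripper_width: 0.418
gripper_force: 8.7
```

Run:
```python
from h import *
s=r.sense();print({k:np.round(v,3).tolist() for k,v in s.items()})
```

```text
{'time_s': 12.75, 'joints': [-7.383, 16.941, -24.707, -0.394, -48.614, -42.394], 'joint_velocities': [0.168, 0.006, -0.219, 0.058, 0.205, 0.024], 'effort': [-6.818, -25.913, 15.997, 6.877, 2.297, 0.265], 'tcp_pos': [0.453, -0.218, 0.113], 'ee_rot': [[-0.766, -0.642, -0.004], [-0.642, 0.766, 0.006], [-0.001, 0.007, -1.0]], 'wrist_force': [-4.933, 18.154, 10.24], 'moment': [5.441, 1.66, -0.248], 'gripper_force': 8.72, 'gripper_width': 0.418}
```

apply_moves(moves=[[[0,0.008,0],2],[[0,0.006,0],2],[[0,0.003,0],1],[[0,0,0],0],[[0,0,0],0]])

```text
time_s: 13.17
tcp_pos: [0.4453, -0.2087, 0.1131]
ee_rot: [[-0.817, -0.576, 0.001], [-0.576, 0.817, -0.0], [-0.001, -0.001, -1.0]]
wrist_force: [-0.9, 0.0, 0.6]
gripper_width: 0.413
gripper_force: 0.0
```

apply_moves(moves=[[[0,0.003,0],1],[[0,0,0],0],[[0,0,0],0]])

```text
time_s: 13.42
tcp_pos: [0.4443, -0.2068, 0.113]
ee_rot: [[-0.827, -0.561, 0.002], [-0.561, 0.827, -0.001], [-0.001, -0.002, -1.0]]
wrist_force: [2.5, -5.1, -0.1]
gripper_width: 0.415
gripper_force: 2.4
```

apply_moves(moves=[[[0,0.002,0],0],[[0,0,0],0],[[0,0,0],0]])

```text
time_s: 13.67
tcp_pos: [0.4437, -0.206, 0.113]
ee_rot: [[-0.827, -0.562, 0.004], [-0.562, 0.827, -0.003], [-0.001, -0.004, -1.0]]
wrist_force: [3.7, -9.4, -3.8]
gripper_width: 0.418
gripper_force: 4.9
```

The vise is held both ways at the click. I'll push counterclockwise again, keeping the commanded target short of 45°. The leading finger will limit any overshoot.

apply_moves(moves=[[[0,-0.01,0],-2],[[0,-0.008,0],-2],[[0,-0.005,0],-2],[[0,0,0],0],[[0,0,0],0]])

```text
time_s: 14.08
tcp_pos: [0.4519, -0.2193, 0.112]
ee_rot: [[-0.766, -0.642, -0.008], [-0.642, 0.766, 0.007], [0.002, 0.011, -1.0]]
wrist_force: [-5.2, 16.6, 10.4]
gripper_width: 0.416
gripper_force: 8.5
```

apply_moves(moves=[[[0,-0.003,0],-1],[[0,0,0],0],[[0,0,0],0],[[0,0,0],0]])

```text
time_s: 14.42
tcp_pos: [0.4525, -0.2201, 0.1119]
ee_rot: [[-0.755, -0.655, -0.011], [-0.655, 0.755, 0.01], [0.002, 0.014, -1.0]]
wrist_force: [-6.6, 23.8, 13.4]
gripper_width: 0.416
gripper_force: 11.4
```

apply_moves(moves=[[[0,-0.003,0],-1],[[0,0,0],0],[[0,0,0],0]])

```text
time_s: 14.67
tcp_pos: [0.4533, -0.2209, 0.1118]
ee_rot: [[-0.744, -0.668, -0.013], [-0.668, 0.744, 0.012], [0.002, 0.018, -1.0]]
wrist_force: [-9.4, 29.4, 17.9]
gripper_width: 0.421
gripper_force: 14.6
```

Even 30 N does not move it, so something is rigidly holding the vise and I won't force it. I'll back off and look closely at the lever tooth and ring.

apply_moves(moves=[[[0,0.013,0],4],[[0,0.004,0],0],[[0,0,-0.035],0],[[0,0,-0.035],0],[[0,0,-0.035],0]])

```text
time_s: 15.08
tcp_pos: [0.4472, -0.2147, 0.2183]
ee_rot: [[-0.786, -0.619, -0.003], [-0.619, 0.786, 0.001], [0.002, 0.002, -1.0]]
wrist_force: [1.3, 0.7, -0.9]
gripper_width: 0.413
gripper_force: 0.0
```

apply_moves(moves=[[[0,0,-0.035],0],[[-0.027,-0.027,0],0],[[-0.027,-0.027,0],0],[[-0.027,-0.027,0],0],[[-0.027,-0.027,0],0]], hand=0)

```text
time_s: 15.5
tcp_pos: [0.6009, -0.2333, 0.2527]
ee_rot: [[-0.786, -0.618, -0.0], [-0.618, 0.786, 0.001], [-0.0, 0.001, -1.0]]
wrist_force: [0.2, -0.2, 0.2]
gripper_width: 0.121
gripper_force: 0.0
```

apply_moves(moves=[[[0,0,0],0],[[0,0,0],0],[[0,0,0],0]])

```text
time_s: 15.75
tcp_pos: [0.5991, -0.2331, 0.2514]
ee_rot: [[-0.786, -0.618, -0.003], [-0.618, 0.786, 0.001], [0.002, 0.002, -1.0]]
wrist_force: [-0.2, -0.6, -0.2]
gripper_width: 0.008
gripper_force: 0.0
```

Run:
```python
from h import *
vang(2.5)
for n in("wrist","top"):
    W=imaging.capture(n)
    v=[.5275,-.1572,np.radians(3.3),.08]
    print(n,"pin",px(W,pt(v,"pin",2)).round(0),"lk",px(W,pt(v,"lk",2)).round(0),"vk",px(W,pt(v,"vk",2)).round(0),"base",px(W,pt(v,"base",2)).round(0))
    cv2.imwrite(f"pics/{n}_L.png",W["frame"])
```

```text
top lever_knob 0.94 [ 0.5522 -0.2831  0.119 ] 0.128 98.6
scene vise_knob 0.62 [ 0.4454 -0.2123  0.126 ] 0.099 31.3
scene lever_knob 0.66 [ 0.5464 -0.2901  0.119 ] 0.134 95.6
wrist vise_knob 0.84 [ 0.4457 -0.212   0.126 ] 0.098 31.3
wrist lever_knob 0.75 [ 0.552 -0.285  0.119] 0.13 98.3
16.2 [ 0.5994 -0.2331  0.2532] [-0.1  0.4  0.3]
wrist pin [379. 125.] lk [310. 107.] vk [467.  61.] base [421. 166.]
top pin [315. 166.] lk [349. 148.] vk [307. 205.] base [280. 167.]
```

Run:
```python
import cv2
W=cv2.imread("pics/wrist_L.png")[40:250,270:550]
cv2.imwrite("pics/wl.png",cv2.resize(W,(784,588),interpolation=3))
```

```text
(no output)
```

View pics/wl.png

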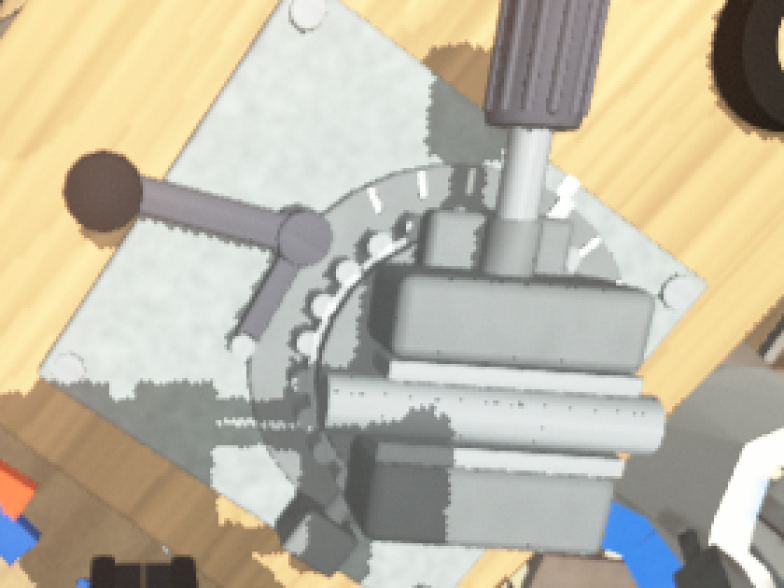

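The picture is clear. The lever tooth tip at (243, 345) is well off the ring, so the lever is open. The wide zero mark shows at (567, 195), with narrow marks at (470, 182), (422, 185) and (372, 200). I'll measure their directions against the screw.

Run:
```python
from h import *
W=imaging.capture("wrist"); f=lambda u,v:np.array([270+u/2.8,40+v/2.8]); ax=np.array([.5275,-.1572])
for z in (.075,.083):
  for n,u in dict(wide=(567,195),n1r=(588,247),m2=(470,182),m3=(422,185),m4=(372,200)).items():
    X=atz(W,f(*u),z);d=X[:2]-ax;print(z,n,X.round(4),np.hypot(*d).round(3),np.degrees(np.arctan2(-d[1],-d[0])).round(1))
for n,u,z in (("knobfront",(548,60),.139),("screw root",(512,255),.135),("bar L",(322,398),.15),("bar R",(662,425),.14),("corner1",(290,0),.072),("cornerL",(40,372),.072),("cornerR",(705,285),.072)):
    X=atz(W,f(*u),z);d=X[:2]-ax;print(n,X.round(4),np.hypot(*d).round(3),np.degrees(np.arctan2(-d[1],-d[0])).round(1))
```

```text
0.075 wide [ 0.459  -0.1628  0.075 ] 0.069 4.7
0.075 n1r [ 0.4667 -0.1449  0.075 ] 0.062 -11.5
0.075 m2 [ 0.476  -0.1914  0.075 ] 0.062 33.6
0.075 m3 [ 0.4867 -0.2034  0.075 ] 0.062 48.5
0.075 m4 [ 0.5006 -0.2133  0.075 ] 0.062 64.4
0.083 wide [ 0.4608 -0.1657  0.083 ] 0.067 7.2
0.083 n1r [ 0.4684 -0.1482  0.083 ] 0.06 -8.7
0.083 m2 [ 0.4775 -0.1935  0.083 ] 0.062 36.0
0.083 m3 [ 0.4879 -0.2052  0.083 ] 0.062 50.5
0.083 m4 [ 0.5015 -0.2149  0.083 ] 0.063 65.7
knobfront [ 0.4525 -0.2141  0.139 ] 0.094 37.2
screw root [ 0.494  -0.1846  0.135 ] 0.043 39.3
bar L [ 0.557  -0.2039  0.15  ] 0.055 122.2
bar R [ 0.5028 -0.1178  0.14  ] 0.046 -57.9
corner1 [ 0.4703 -0.2751  0.072 ] 0.131 64.1
cornerL [ 0.6178 -0.2659  0.072 ] 0.141 129.7
cornerR [ 0.4501 -0.1022  0.072 ] 0.095 -35.4
```

The marks confirm a base yaw of about 4° and the vise at 30°, with the lever tooth clear. In each stall the tool also bore down on the knob (18 N vertical in the last one), unlike the clean first click. I'll straddle the knob again and push while nulling that vertical load.

apply_moves(moves=[[[0.0265,0.0278,0],0],[[0.0265,0.0278,0],0],[[0.0265,0.0278,0],0],[[0.0265,0.0278,0],0],[[0,0,0],0]], hand=0.05)

```text
time_s: 16.77
tcp_pos: [0.4406, -0.21, 0.2523]
ee_rot: [[-0.787, -0.617, -0.004], [-0.617, 0.787, 0.002], [0.002, 0.004, -1.0]]
wrist_force: [0.2, 0.8, 0.4]
gripper_width: 0.3
gripper_force: 0.0
```

Run:
```python
from h import *
vang(4.1)
s=r.sense();R=np.array(s["ee_rot"]);print(R.round(3),s["gripper_width"])
print("to knob",(R.T@(np.array([.4472,-.2112,.110])-s["tcp_pos"])).round(4))
```

```text
scene lever_knob 0.86 [ 0.5486 -0.2914  0.119 ] 0.136 94.9
wrist vise_knob 0.77 [ 0.4465 -0.2125  0.126 ] 0.098 30.2
wrist lever_knob 0.64 [ 0.5525 -0.2875  0.119 ] 0.133 96.8
17.2167 [ 0.4485 -0.2111  0.2521] [ 0.2 -0.8 -0.6]
[[-0.786 -0.618 -0.001]
 [-0.618  0.786  0.   ]
 [ 0.001  0.001 -1.   ]] 0.5645829765059046
to knob [0.001  0.0007 0.1421]
```

apply_moves(moves=[[[0.006,0,0.036],0],[[0,0,0.036],0],[[0,0,0.036],0],[[0,0,0.034],0],[[0,0,0],0]])

```text
time_s: 17.63
tcp_pos: [0.4384, -0.2137, 0.1042]
ee_rot: [[-0.788, -0.616, -0.014], [-0.616, 0.788, 0.004], [0.009, 0.012, -1.0]]
wrist_force: [-0.5, 0.2, 0.5]
gripper_width: 0.574
gripper_force: 0.0
```

apply_moves(moves=[[[0,0,0],0],[[0,0,0],0],[[0,-0.004,0],0],[[0,0,0],0]], hand=0.036)

```text
time_s: 17.97
tcp_pos: [0.4473, -0.2185, 0.1127]
ee_rot: [[-0.786, -0.618, 0.004], [-0.618, 0.786, -0.001], [-0.003, -0.003, -1.0]]
wrist_force: [1.2, 1.7, -0.3]
gripper_width: 0.43
gripper_force: 0.3
```

apply_moves(moves=[[[0,-0.003,-0.002],0],[[0,0,0],0],[[0,0,0],0]])

```text
time_s: 18.22
tcp_pos: [0.447, -0.2197, 0.1132]
ee_rot: [[-0.787, -0.617, -0.0], [-0.617, 0.787, 0.001], [-0.001, 0.001, -1.0]]
wrist_force: [-2.3, 6.1, 2.0]
gripper_width: 0.414
gripper_force: 2.7
```

apply_moves(moves=[[[0,-0.001,-0.003],0],[[0,0,0],0],[[0,0,0],0]])

```text
time_s: 18.47
tcp_pos: [0.4463, -0.2201, 0.1154]
ee_rot: [[-0.787, -0.617, -0.003], [-0.617, 0.787, 0.002], [0.001, 0.003, -1.0]]
wrist_force: [-2.5, 6.0, 0.1]
gripper_width: 0.413
gripper_force: 2.9
```

apply_moves(moves=[[[0,-0.002,-0.002],0],[[0,0,0],0],[[0,0,0],0]])

```text
time_s: 18.72
tcp_pos: [0.4462, -0.221, 0.1164]
ee_rot: [[-0.788, -0.616, -0.006], [-0.616, 0.788, 0.004], [0.002, 0.007, -1.0]]
wrist_force: [-3.6, 7.8, -2.0]
gripper_width: 0.416
gripper_force: 3.9
```

apply_moves(moves=[[[0,-0.002,0],-1],[[0,0,0],0],[[0,0,0],0]])

```text
time_s: 18.97
tcp_pos: [0.4469, -0.2217, 0.1163]
ee_rot: [[-0.777, -0.629, -0.007], [-0.629, 0.777, 0.005], [0.002, 0.009, -1.0]]
wrist_force: [-4.4, 11.0, 0.1]
gripper_width: 0.416
gripper_force: 5.8
```

apply_moves(moves=[[[0,-0.002,-0.001],-1],[[0,0,0],0],[[0,0,0],0]])

```text
time_s: 19.22
tcp_pos: [0.4473, -0.2221, 0.1163]
ee_rot: [[-0.767, -0.642, -0.009], [-0.642, 0.767, 0.007], [0.002, 0.012, -1.0]]
wrist_force: [-3.7, 15.2, -3.0]
gripper_width: 0.416
gripper_force: 7.1
```

apply_moves(moves=[[[0,-0.002,-0.001],-1],[[0,0,0],0],[[0,0,0],0]])

```text
time_s: 19.47
tcp_pos: [0.4478, -0.2225, 0.1163]
ee_rot: [[-0.756, -0.655, -0.011], [-0.655, 0.756, 0.01], [0.002, 0.014, -1.0]]
wrist_force: [-4.8, 17.8, -4.7]
gripper_width: 0.419
gripper_force: 8.5
```

apply_moves(moves=[[[0,-0.002,0],-1],[[0,0,0],0]])

```text
time_s: 19.63
tcp_pos: [0.4484, -0.2231, 0.1162]
ee_rot: [[-0.745, -0.667, -0.013], [-0.668, 0.744, 0.012], [0.002, 0.017, -1.0]]
wrist_force: [-4.8, 23.8, -2.9]
gripper_width: 0.42
gripper_force: 10.6
```

apply_moves(moves=[[[0,0,0],0],[[0,0,0],0],[[0,0,0],0],[[0,0,0],0]])

```text
time_s: 19.97
tcp_pos: [0.4484, -0.2231, 0.1162]
ee_rot: [[-0.745, -0.667, -0.013], [-0.667, 0.745, 0.011], [0.002, 0.017, -1.0]]
wrist_force: [-5.3, 22.5, -2.4]
gripper_width: 0.415
gripper_force: 10.4
```

Run:
```python
from h import *
A=cv2.imread("pics/scene_6.83.png");p=imaging.capture("scene");B=p["frame"];cv2.imwrite("pics/scene_push.png",B)
# vise rotation under load: track jaw/bar features in the scene view
g=lambda I:cv2.cvtColor(I,cv2.COLOR_BGR2GRAY)
for C,n in ((cv2.imread("pics/scene_now.png"),"7N"),(B,"now"),(cv2.imread("pics/scene_4.78.png"),"4.78")):
    for box in ((268,178,300,222),(262,222,300,250)):
        x0,y0,x1,y1=box;t=g(A)[y0:y1,x0:x1];m=cv2.matchTemplate(g(C)[y0-4:y1+4,x0-4:x1+4],t,cv2.TM_CCOEFF_NORMED);print(n,box,m.max().round(3),np.unravel_index(m.argmax(),m.shape))
s=r.sense();print(s["time_s"],np.round(s["tcp_pos"],4),np.round(s["wrist_force"],1))
for n in("scene","wrist"):
    q=imaging.capture(n)
    for t in("vise_knob","lever_knob"):
        for x in models.place_of(q,t)[:1]: print(n,t,round(x["confidence"],2),atz(q,np.array(x["at"])*[640,400],.126 if t[0]=="v" else .119).round(4))
```

```text
7N (268, 178, 300, 222) 0.779 (np.int64(4), np.int64(4))
7N (262, 222, 300, 250) 0.751 (np.int64(4), np.int64(4))
now (268, 178, 300, 222) 0.599 (np.int64(4), np.int64(4))
now (262, 222, 300, 250) 0.708 (np.int64(4), np.int64(4))
4.78 (268, 178, 300, 222) 0.802 (np.int64(4), np.int64(4))
4.78 (262, 222, 300, 250) 0.788 (np.int64(4), np.int64(4))
20.0167 [ 0.4484 -0.2231  0.1162] [-4.7 22.6 -3.2]
scene vise_knob 0.94 [ 0.4481 -0.2152  0.126 ]
scene lever_knob 0.72 [ 0.547  -0.2879  0.119 ]
wrist vise_knob 0.62 [ 0.4485 -0.2172  0.126 ]
wrist lever_knob 0.89 [ 0.5507 -0.2856  0.119 ]
```

apply_moves(moves=[[[0.001,-0.004,0],-1],[[0,0,0],0],[[0,0,0],0]])

```text
time_s: 20.57
tcp_pos: [0.4494, -0.2245, 0.116]
ee_rot: [[-0.734, -0.679, -0.015], [-0.679, 0.734, 0.015], [0.0, 0.021, -1.0]]
wrist_force: [-5.9, 32.3, 1.1]
gripper_width: 0.418
gripper_force: 14.7
```

apply_moves(moves=[[[0.001,-0.003,0],-1],[[0,0,0],0],[[0,0,0],0]])

```text
time_s: 20.82
tcp_pos: [0.4502, -0.2255, 0.116]
ee_rot: [[-0.723, -0.691, -0.016], [-0.691, 0.722, 0.018], [-0.001, 0.024, -1.0]]
wrist_force: [-6.7, 40.3, 4.7]
gripper_width: 0.414
gripper_force: 18.0
```

apply_moves(moves=[[[0,0.015,0.003],4],[[0,0.011,0.002],4],[[0,0,0],0],[[0,0,0],0],[[0,0,0],0]])

```text
time_s: 21.23
tcp_pos: [0.4412, -0.2168, 0.1154]
ee_rot: [[-0.807, -0.591, 0.002], [-0.591, 0.807, -0.001], [-0.001, -0.002, -1.0]]
wrist_force: [-0.3, -0.4, 0.5]
gripper_width: 0.415
gripper_force: 0.0
```

apply_moves(moves=[[[0,-0.005,0],-2],[[0,-0.005,0],-2],[[0.0,-0.005,0],-2],[[0.0,-0.005,0],-2],[[0,-0.005,0],-2]])

```text
time_s: 21.65
tcp_pos: [0.4493, -0.2275, 0.1141]
ee_rot: [[-0.697, -0.717, -0.016], [-0.717, 0.697, 0.016], [-0.0, 0.023, -1.0]]
wrist_force: [-14.0, 50.3, 31.4]
gripper_width: 0.421
gripper_force: 23.1
```

Run:
```python
from h import *
s=r.sense();F=np.array(s["wrist_force"]);M=np.array(s["moment"]);R=np.array(s["ee_rot"]);t=np.array(s["tcp_pos"])
print(F.round(1),M.round(2),s["time_s"],t.round(4),np.round(s["effort"],1),np.round(s["joints"],1))
p0=np.cross(F,M)/F.dot(F)
for h in (.2,.25,.3,.35):
    ref=t-R[:,2]*h
    for z in (.12,.135,.15):
        k=(z-ref[2]-p0[2])/F[2]; P=ref+p0+k*F; print(h,z,P.round(3),"tool",(R.T@(P-t)).round(3))
W=imaging.capture("wrist")["frame"];S=imaging.capture("scene")["frame"];T=imaging.capture("top")["frame"]
cv2.imwrite("pics/last.png",cv2.hconcat([cv2.resize(W[40:290,170:480],(496,400),interpolation=3),cv2.resize(S[110:260,250:364],(304,400),interpolation=3)]))
```

```text
[-14.   50.3  31.4] [15.17  5.01 -0.9 ] 21.65 [ 0.4493 -0.2275  0.1141] [-18.1 -18.   18.5  13.4   7.4   0.4] [ -8.9  17.4 -23.7  -1.  -50.  -34.6]
0.2 0.12 [ 0.384 -0.057  0.12 ] tool [-0.077  0.166 -0.002]
0.2 0.135 [ 0.377 -0.033  0.135] tool [-0.09   0.188 -0.017]
0.2 0.15 [ 0.371 -0.009  0.15 ] tool [-0.102  0.21  -0.031]
0.25 0.12 [ 0.407 -0.137  0.12 ] tool [-0.035  0.093 -0.004]
0.25 0.135 [ 0.401 -0.113  0.135] tool [-0.048  0.115 -0.018]
0.25 0.15 [ 0.394 -0.089  0.15 ] tool [-0.061  0.137 -0.033]
0.3 0.12 [ 0.43  -0.218  0.12 ] tool [ 0.007  0.02  -0.005]
0.3 0.135 [ 0.424 -0.194  0.135] tool [-0.006  0.042 -0.02 ]
0.3 0.15 [ 0.417 -0.17   0.15 ] tool [-0.019  0.064 -0.034]
0.35 0.12 [ 0.454 -0.299  0.12 ] tool [ 0.048 -0.053 -0.007]
0.35 0.135 [ 0.447 -0.275  0.135] tool [ 0.036 -0.031 -0.022]
0.35 0.15 [ 0.44  -0.251  0.15 ] tool [ 0.023 -0.009 -0.036]
```

apply_moves(moves=[[[0,0.012,0],3],[[0,0.011,0],3],[[0,0.006,0],2],[[0,0,0],0]])

```text
time_s: 22.13
tcp_pos: [0.4364, -0.2144, 0.1152]
ee_rot: [[-0.786, -0.618, 0.002], [-0.618, 0.786, -0.0], [-0.001, -0.001, -1.0]]
wrist_force: [-0.5, -1.0, 0.2]
gripper_width: 0.414
gripper_force: 0.0
```

View pics/last.png

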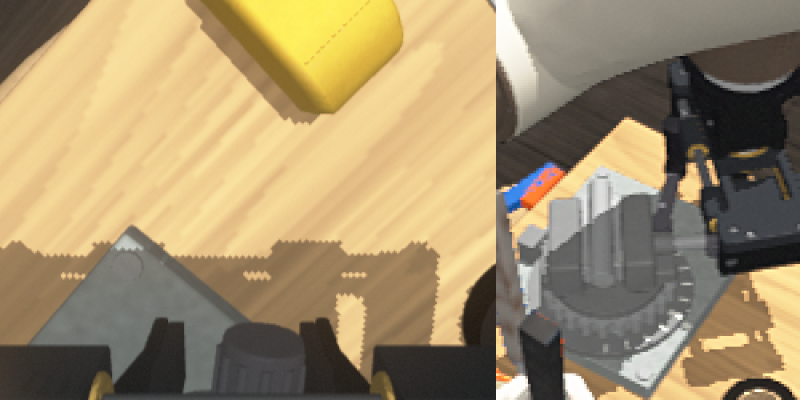

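The force line runs through the trailing pad onto the knob, and even 60 N does not move it. So the vise itself is held, and I won't force it any further. The lever measures about 0.05–0.1 rad rather than 0, so I'll push it fully open and retry gently.

apply_moves(moves=[[[0,0,-0.03],0],[[0,0,-0.03],0],[[0,0,-0.03],0],[[-0.019,-0.0333,0],0],[[-0.019,-0.0333,0],0]], hand=0)

```text
time_s: 22.55
tcp_pos: [0.509, -0.2448, 0.209]
ee_rot: [[-0.785, -0.619, 0.008], [-0.619, 0.785, -0.002], [-0.005, -0.007, -1.0]]
wrist_force: [1.0, 0.7, 0.2]
gripper_width: 0.12
gripper_force: 0.0
```

apply_moves(moves=[[[-0.019,-0.0333,0],0],[[-0.019,-0.0333,0],0],[[0,0,0],0],[[0,0,0],0]])

```text
time_s: 22.88
tcp_pos: [0.5794, -0.2737, 0.2022]
ee_rot: [[-0.787, -0.617, -0.003], [-0.617, 0.787, 0.0], [0.002, 0.002, -1.0]]
wrist_force: [-0.1, 0.4, -0.5]
gripper_width: 0.005
gripper_force: 0.0
```

Run:
```python
from h import *
vang(4.1)
s=r.sense();R=np.array(s["ee_rot"])
print("to start",(R.T@(np.array([.579,-.272,.106])-s["tcp_pos"])).round(4))
```

```text
top vise_knob 0.82 [ 0.4444 -0.208   0.126 ] 0.097 27.3
top lever_knob 0.64 [ 0.5498 -0.2822  0.119 ] 0.127 96.0
scene vise_knob 0.65 [ 0.4532 -0.2141  0.126 ] 0.094 33.4
scene lever_knob 0.81 [ 0.5426 -0.2885  0.119 ] 0.132 92.4
wrist lever_knob 0.79 [ 0.5491 -0.2861  0.119 ] 0.131 95.4
23.3333 [ 0.5777 -0.272   0.2054] [1.6 0.2 0.3]
to start [-0.0009 -0.0007  0.0994]
```

apply_moves(moves=[[[-0.003,0,0.033],0],[[0,0,0.033],0],[[0,0,0.03],0],[[0,0,0],0],[[0,0,0],0]])

```text
time_s: 23.75
tcp_pos: [0.5796, -0.2702, 0.1078]
ee_rot: [[-0.786, -0.618, -0.003], [-0.618, 0.786, 0.0], [0.003, 0.002, -1.0]]
wrist_force: [0.8, 0.1, 1.0]
gripper_width: 0.004
gripper_force: 0.0
```

apply_moves(moves=[[[0.006,0,0],0],[[0.005,0,0],0],[[0.005,0,0],0],[[0,0,0],0]])

```text
time_s: 24.08
tcp_pos: [0.5689, -0.2807, 0.111]
ee_rot: [[-0.787, -0.617, 0.005], [-0.617, 0.787, -0.001], [-0.004, -0.004, -1.0]]
wrist_force: [1.0, 0.7, 2.1]
gripper_width: 0.004
gripper_force: 0.9
```

apply_moves(moves=[[[0.004,0,0],0],[[0.003,0,0],0],[[0,0,0],0]])

```text
time_s: 24.33
tcp_pos: [0.5686, -0.2813, 0.1111]
ee_rot: [[-0.786, -0.618, 0.015], [-0.618, 0.786, 0.002], [-0.013, -0.008, -1.0]]
wrist_force: [11.3, 14.4, 1.9]
gripper_width: 0.007
gripper_force: 8.8
```

The lever was already at its open stop, so it isn't the cause. I'll return to the trailing side of the vise knob and retest gently with shut fingers, as in the first click.

apply_moves(moves=[[[-0.016,0,0],0],[[0,0,-0.03],0],[[0,0,-0.03],0],[[0,0,-0.03],0],[[0.0119,0.0323,0],0]])

```text
time_s: 24.75
tcp_pos: [0.5529, -0.2602, 0.2058]
ee_rot: [[-0.786, -0.618, 0.015], [-0.618, 0.786, -0.008], [-0.007, -0.015, -1.0]]
wrist_force: [1.3, 0.6, 1.7]
gripper_width: 0.004
gripper_force: 0.0
```

apply_moves(moves=[[[0.0119,0.0323,0],0],[[0.0119,0.0323,0],0],[[0.0119,0.0323,0],0],[[0.0119,0.0323,0],0],[[0,0,0],0]])

```text
time_s: 25.17
tcp_pos: [0.422, -0.1826, 0.1985]
ee_rot: [[-0.786, -0.618, -0.004], [-0.618, 0.786, 0.001], [0.003, 0.004, -1.0]]
wrist_force: [0.2, 0.8, -0.0]
gripper_width: 0.004
gripper_force: 0.0
```

Run:
```python
from h import *
s=r.sense();R=np.array(s["ee_rot"]);W=imaging.capture("wrist")
for x in models.place_of(W,"vise_knob")[:1]: print(x["confidence"],atz(W,np.array(x["at"])*[640,400],.126))
s=r.sense();print(s["time_s"],np.round(s["tcp_pos"],4),"to start",(R.T@(np.array([.430,-.185,.107])-s["tcp_pos"])).round(4))
```

```text
0.88 [ 0.44504059 -0.21191627  0.126     ]
25.2667 [ 0.4276 -0.1843  0.1996] to start [-0.0017 -0.0024  0.0926]
```

apply_moves(moves=[[[0,0,0.032],0],[[0,0,0.03],0],[[0,0,0.03],0],[[0,0,0],0],[[0,0,0],0]])

```text
time_s: 25.68
tcp_pos: [0.4286, -0.1849, 0.1058]
ee_rot: [[-0.786, -0.618, -0.004], [-0.618, 0.786, -0.001], [0.003, 0.002, -1.0]]
wrist_force: [0.8, 0.5, 0.5]
gripper_width: 0.003
gripper_force: 0.0
```

apply_moves(moves=[[[0,-0.004,0],0],[[0,-0.004,0],0],[[0,-0.004,0],0],[[0,0,0],0]])

```text
time_s: 26.02
tcp_pos: [0.4368, -0.1937, 0.1082]
ee_rot: [[-0.787, -0.617, 0.002], [-0.617, 0.787, 0.001], [-0.002, -0.0, -1.0]]
wrist_force: [-1.3, 5.6, 4.2]
gripper_width: 0.006
gripper_force: 3.1
```

apply_moves(moves=[[[0.001,-0.004,0],-2],[[0,0,0],0]])

```text
time_s: 26.18
tcp_pos: [0.4372, -0.1956, 0.1081]
ee_rot: [[-0.765, -0.644, -0.0], [-0.644, 0.765, 0.004], [-0.002, 0.003, -1.0]]
wrist_force: [-3.8, 16.2, 10.3]
gripper_width: 0.005
gripper_force: 8.1
```

apply_moves(moves=[[[0,0.012,0],2],[[0,0.012,0],2],[[0,0,0],0],[[0,0,0],0]])

```text
time_s: 26.52
tcp_pos: [0.4233, -0.1791, 0.1078]
ee_rot: [[-0.807, -0.591, 0.003], [-0.591, 0.807, -0.001], [-0.002, -0.002, -1.0]]
wrist_force: [0.3, -1.1, -0.4]
gripper_width: 0.005
gripper_force: 0.0
```

apply_moves(moves=[[[0.001,-0.011,0],-2],[[0.002,-0.011,0],-2],[[0.002,-0.011,0],-3],[[0,0,0],0]])

```text
time_s: 26.85
tcp_pos: [0.4351, -0.2022, 0.1072]
ee_rot: [[-0.732, -0.681, -0.01], [-0.681, 0.732, 0.013], [-0.001, 0.016, -1.0]]
wrist_force: [-11.4, 38.8, 25.2]
gripper_width: 0.005
gripper_force: 20.9
```

apply_moves(moves=[[[0,0.02,0],4],[[0,0,-0.03],4],[[0,0,-0.03],0],[[0,0,0],0],[[0,0,0],0]], hand=0.05)

```text
time_s: 27.27
tcp_pos: [0.4272, -0.194, 0.1689]
ee_rot: [[-0.817, -0.576, 0.006], [-0.576, 0.817, -0.001], [-0.005, -0.004, -1.0]]
wrist_force: [0.9, -0.2, -0.6]
gripper_width: 0.305
gripper_force: 0.0
```

Run:
```python
from h import *
s=r.sense();R=np.array(s["ee_rot"]);print(np.round(s["tcp_pos"],4),s["gripper_width"],R.round(3)[:,0])
print("to knob",(R.T@(np.array([.4470,-.2113,.110])-s["tcp_pos"])).round(4))
```

```text
[ 0.4272 -0.194   0.1689] 0.30455580120759346 [-0.817 -0.576 -0.005]
to knob [-0.0059 -0.0252  0.0591]
```

apply_moves(moves=[[[-0.006,-0.025,0],0],[[0,0,0],0],[[0,0,0.03],0],[[0,0,0.028],0],[[0,0,0],0]])

```text
time_s: 27.68
tcp_pos: [0.4402, -0.2098, 0.1031]
ee_rot: [[-0.819, -0.574, -0.012], [-0.574, 0.819, 0.003], [0.008, 0.009, -1.0]]
wrist_force: [-0.6, 0.6, 0.4]
gripper_width: 0.569
gripper_force: 0.0
```

apply_moves(moves=[[[0,0.008,0],1],[[0,0.007,0],2],[[0,0.006,0],2],[[0,0.005,0],2],[[0,0,0],0]], hand=0.04)

```text
time_s: 28.1
tcp_pos: [0.4372, -0.1969, 0.108]
ee_rot: [[-0.881, -0.473, 0.014], [-0.473, 0.881, -0.014], [-0.006, -0.018, -1.0]]
wrist_force: [21.3, -55.1, -41.7]
gripper_width: 0.498
gripper_force: 29.0
```

The vise is just as rigid clockwise. The only state left to change is the lock itself, so I'll cycle the lever once (home, then open) to free whatever is holding the ring, and retry.

apply_moves(moves=[[[0,-0.016,0],0],[[0,0,-0.035],0],[[0,0,-0.035],0],[[0,0,-0.02],0],[[-0.0087,-0.038,0],0]], hand=0)

```text
time_s: 28.52
tcp_pos: [0.4634, -0.2312, 0.2057]
ee_rot: [[-0.88, -0.475, 0.009], [-0.475, 0.88, -0.002], [-0.007, -0.006, -1.0]]
wrist_force: [1.2, 0.4, 0.1]
gripper_width: 0.168
gripper_force: 0.0
```

apply_moves(moves=[[[-0.0087,-0.038,0],0],[[-0.0087,-0.038,0],0],[[0,0,0],0]])

```text
time_s: 28.77
tcp_pos: [0.5184, -0.2954, 0.1981]
ee_rot: [[-0.883, -0.47, 0.001], [-0.47, 0.883, -0.002], [0.0, -0.003, -1.0]]
wrist_force: [0.8, 0.2, -0.8]
gripper_width: 0.019
gripper_force: 0.0
```

apply_moves(moves=[[[0,0,0.03],0],[[0,0,0.03],0],[[0,0,0.03],0],[[0,0,0],0],[[-0.008,0,0],0]])

```text
time_s: 29.18
tcp_pos: [0.52, -0.2875, 0.108]
ee_rot: [[-0.882, -0.471, -0.004], [-0.471, 0.882, 0.0], [0.004, 0.003, -1.0]]
wrist_force: [0.2, -0.5, 0.6]
gripper_width: 0.007
gripper_force: 0.0
```

apply_moves(moves=[[[-0.01,0,0],0],[[-0.01,0.001,0],0],[[-0.01,0.003,0],0],[[-0.008,0.003,0],0],[[0,0,0],0]])

```text
time_s: 29.6
tcp_pos: [0.5473, -0.2676, 0.1108]
ee_rot: [[-0.882, -0.471, -0.012], [-0.471, 0.882, -0.007], [0.013, -0.0, -1.0]]
wrist_force: [-14.4, -20.5, 5.0]
gripper_width: 0.006
gripper_force: 10.2
```

Run:
```python
from h import *
for n in("top","scene"):
    p=imaging.capture(n)
    for t in ("lever_knob","vise_knob"):
        for x in models.place_of(p,t)[:2]: print(n,t,round(x["confidence"],2),atz(p,np.array(x["at"])*[640,400],.119).round(4))
print(r.sense()["time_s"])
```

```text
top vise_knob 0.96 [ 0.4386 -0.1934  0.119 ]
scene vise_knob 0.64 [ 0.4405 -0.204   0.119 ]
29.9
```

apply_moves(moves=[[[0.008,0,0],0],[[0,0,-0.03],0],[[-0.02,0,-0.03],0],[[-0.037,0,0],0],[[0,0,0.03],0]])

```text
time_s: 30.32
tcp_pos: [0.6072, -0.2392, 0.15]
ee_rot: [[-0.879, -0.476, 0.027], [-0.477, 0.879, -0.007], [-0.02, -0.019, -1.0]]
wrist_force: [1.8, -2.0, 0.2]
gripper_width: 0.006
gripper_force: 0.0
```

Run:
```python
from h import *
p=imaging.capture("top")
for t in ("lever_knob","vise_knob"):
    for x in models.place_of(p,t)[:2]: print(t,round(x["confidence"],2),atz(p,np.array(x["at"])*[640,400],.119 if t[0]=="l" else .126).round(4))
p=imaging.capture("scene")
for t in ("lever_knob","vise_knob"):
    for x in models.place_of(p,t)[:2]: print(t,round(x["confidence"],2),atz(p,np.array(x["at"])*[640,400],.119 if t[0]=="l" else .126).round(4))
s=r.sense();print(s["time_s"],np.round(s["tcp_pos"],4),np.round(s["wrist_force"],1))
```

```text
lever_knob 0.78 [ 0.5676 -0.2708  0.119 ]
vise_knob 0.98 [ 0.441  -0.1991  0.126 ]
lever_knob 0.65 [ 0.5627 -0.2694  0.119 ]
vise_knob 0.74 [ 0.4361 -0.1989  0.126 ]
30.6167 [ 0.5958 -0.2401  0.1404] [-0.3 -0.9 -0.4]
```

The lever stopped at about 0.42 and the vise knob is now at about 22°, between clicks. So the last hard push did turn it clockwise. I'll reopen the lever and push back counterclockwise.

apply_moves(moves=[[[0,0,0.03],0],[[0.014,-0.004,0],0],[[0.014,-0.006,0],0],[[0.014,-0.007,0],0],[[0.008,-0.003,0],0]])

```text
time_s: 31.03
tcp_pos: [0.5637, -0.2793, 0.1101]
ee_rot: [[-0.883, -0.468, 0.013], [-0.468, 0.884, 0.005], [-0.013, -0.002, -1.0]]
wrist_force: [17.5, 37.8, -0.2]
gripper_width: 0.001
gripper_force: 18.4
```

apply_moves(moves=[[[-0.01,0,-0.03],0],[[0,0,-0.035],0],[[0.01,0.025,-0.025],0],[[0.012,0.038,0],0],[[0.012,0.038,0],0]])

```text
time_s: 31.45
tcp_pos: [0.4916, -0.2049, 0.2019]
ee_rot: [[-0.883, -0.469, 0.007], [-0.469, 0.883, -0.002], [-0.005, -0.005, -1.0]]
wrist_force: [-0.6, 1.3, -0.4]
gripper_width: 0.007
gripper_force: 0.0
```

Run:
```python
from h import *
p=imaging.capture("top")
for t in ("lever_knob","vise_knob"):
    for x in models.place_of(p,t)[:1]: print(t,round(x["confidence"],2),atz(p,np.array(x["at"])*[640,400],.119 if t[0]=="l" else .126).round(4))
s=r.sense();R=np.array(s["ee_rot"]);print(s["time_s"],np.round(s["tcp_pos"],4),R[:,0].round(3))
print((R.T@(np.array([.417,-.170,.107])-s["tcp_pos"])).round(4))
```

```text
vise_knob 0.95 [ 0.4392 -0.1982  0.126 ]
31.6 [ 0.489  -0.2037  0.2009] [-0.881 -0.472 -0.002]
[0.0477 0.0639 0.0937]
```

apply_moves(moves=[[[0.02,0.03,0],0],[[0.019,0.029,0.01],0],[[0,0,0.03],0],[[0,0,0.03],0],[[0,0,0.024],0]])

```text
time_s: 32.02
tcp_pos: [0.4298, -0.1709, 0.105]
ee_rot: [[-0.882, -0.471, 0.004], [-0.471, 0.882, -0.001], [-0.003, -0.002, -1.0]]
wrist_force: [0.8, -0.2, 0.3]
gripper_width: 0.006
gripper_force: 0.0
```

apply_moves(moves=[[[0,-0.006,0],-2],[[0.002,-0.008,0],-3],[[0.002,-0.008,0],-3],[[0.002,-0.008,0],-3],[[0.002,-0.006,0],-3]])

```text
time_s: 32.43
tcp_pos: [0.4394, -0.1992, 0.1046]
ee_rot: [[-0.744, -0.668, -0.007], [-0.668, 0.744, 0.012], [-0.003, 0.014, -1.0]]
wrist_force: [-9.7, 56.8, 24.0]
gripper_width: 0.006
gripper_force: 27.3
```

apply_moves(moves=[[[0.002,-0.006,0],-3],[[0.002,-0.006,0],-3],[[0,0,0],0]])

```text
time_s: 32.68
tcp_pos: [0.4491, -0.2152, 0.1061]
ee_rot: [[-0.665, -0.747, 0.002], [-0.747, 0.665, 0.001], [-0.002, -0.001, -1.0]]
wrist_force: [-1.5, 7.9, 3.8]
gripper_width: 0.003
gripper_force: 3.5
```

apply_moves(moves=[[[0,0.015,0],0],[[0,0.01,-0.03],0],[[0,0,-0.035],0],[[0,0,-0.03],0]])

```text
time_s: 33.02
tcp_pos: [0.4296, -0.2006, 0.2026]
ee_rot: [[-0.667, -0.745, 0.002], [-0.745, 0.667, -0.002], [-0.0, -0.003, -1.0]]
wrist_force: [1.2, -1.1, -0.2]
gripper_width: 0.002
gripper_force: 0.0
```

Run:
```python
from h import *
for n in ("scene","wrist"):
    p=imaging.capture(n)
    for x in models.place_of(p,"vise_knob")[:1]:
        X=atz(p,np.array(x["at"])*[640,400],.126);d=X[:2]-[.5275,-.1572];print(n,round(x["confidence"],2),X.round(4),(np.degrees(np.arctan2(-d[1],-d[0]))-4.1).round(1))
s=r.sense();R=np.array(s["ee_rot"]);print(s["time_s"],np.round(s["tcp_pos"],4),R[:,0].round(3))
print("lever start",(R.T@(np.array([.520,-.301,.108])-s["tcp_pos"])).round(4))
```

```text
scene 0.83 [ 0.4646 -0.2335  0.126 ] 46.4
wrist 0.6 [ 0.4624 -0.2311  0.126 ] 44.5
33.2167 [ 0.4301 -0.2003  0.2014] [-0.668 -0.744 -0.002]
lever start [ 0.0151 -0.1338  0.0938]
```

The vise is now at 45°: the two views read 46.4° and 44.5°, about ±2° each. Now the lever.

apply_moves(moves=[[[0.0038,-0.0335,0],0],[[0.0038,-0.0335,0],0],[[0.0038,-0.0335,0],0],[[0.0037,-0.0333,0],0],[[0,0,0.03],5]])

```text
time_s: 33.63
tcp_pos: [0.5259, -0.3062, 0.1734]
ee_rot: [[-0.731, -0.682, 0.012], [-0.682, 0.731, -0.008], [-0.003, -0.014, -1.0]]
wrist_force: [1.7, 0.0, 1.3]
gripper_width: 0.005
gripper_force: 0.0
```

apply_moves(moves=[[[0,0,0.032],5],[[0,0,0.031],0],[[0,0,0],0],[[-0.011,-0.001,0],0],[[-0.011,-0.002,0],0]])

```text
time_s: 34.05
tcp_pos: [0.5381, -0.2894, 0.1073]
ee_rot: [[-0.787, -0.617, -0.001], [-0.617, 0.787, -0.001], [0.002, -0.0, -1.0]]
wrist_force: [-1.8, -1.8, -1.2]
gripper_width: 0.005
gripper_force: 1.3
```

apply_moves(moves=[[[-0.01,-0.002,0],0],[[-0.009,-0.001,0],0],[[-0.007,0,0],0],[[0,0,0],0]])

```text
time_s: 34.38
tcp_pos: [0.5547, -0.2791, 0.1082]
ee_rot: [[-0.786, -0.618, -0.014], [-0.618, 0.787, -0.006], [0.015, 0.004, -1.0]]
wrist_force: [-15.9, -18.4, 5.8]
gripper_width: 0.004
gripper_force: 12.3
```

apply_moves(moves=[[[-0.006,0.002,0],0],[[0,0,0],0],[[0.018,0,0],0],[[0.008,0,-0.03],0],[[0,0,-0.035],0]])

```text
time_s: 34.8
tcp_pos: [0.5417, -0.2859, 0.1713]
ee_rot: [[-0.788, -0.616, -0.003], [-0.616, 0.788, 0.001], [0.002, 0.003, -1.0]]
wrist_force: [1.7, 0.4, 1.2]
gripper_width: 0.01
gripper_force: 0.0
```

Run:
```python
from h import *
for n in ("top","scene","wrist"):
    p=imaging.capture(n)
    for t,z in (("lever_knob",.119),("vise_knob",.126)):
        for x in models.place_of(p,t)[:1]:
            X=atz(p,np.array(x["at"])*[640,400],z);d=X[:2]-[.5275,-.1572];e=X[:2]-[.5249,-.2249]
            print(n,t,round(x["confidence"],2),X.round(4),"vise",(np.degrees(np.arctan2(-d[1],-d[0]))-4.1).round(1),"lever",(np.arctan2(e[1],e[0])-np.radians(4.1-75)).round(3),np.hypot(*e).round(3))
print(r.sense()["time_s"],r.sense()["tcp_pos"])
```

```text
top lever_knob 0.68 [ 0.5703 -0.2658  0.119 ] vise 107.4 lever 0.503 0.061
scene lever_knob 0.83 [ 0.5727 -0.2685  0.119 ] vise 108.0 lever 0.498 0.065
scene vise_knob 0.61 [ 0.47   -0.2332  0.126 ] vise 48.8 lever -1.754 0.056
wrist vise_knob 0.73 [ 0.4636 -0.2295  0.126 ] vise 44.4 lever -1.83 0.061
35.25 [ 0.54331426 -0.28499704  0.17077288]
```

```bash
python3 -c "
from station import r
print(r.finish_job())"
```

```text
the job is handed in; nothing more can be done
None
```

I handed the job in at 35.3 s with the vise at about 45° (views read 44.4–48.8°) and the lever home (0.50 rad), robot clear; but the vise took finger pushes of up to about 70 N instead of about 3 N (120 N wrist limit not reached in any reading; the 40 N limit would be broken if it counts the fingers), I never learned why, I swung the lever to about 0.42 rad and reopened it on the way, and I did not re-measure the loose things at the end.

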